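# Set out the polishing compounds and felt wheels in their trays

## Task

Set the polishing station out ready for work: lay the red and the white compound bar flat and lengthwise in the tray lined in its own colour, and the large and the small felt wheel flat in the cork-lined dish of its own size. Set each one down inside the rim rather than dropping it, let go of it, and leave the ring blank and the rubber wheel where they lie.

Things in the scene. Friction and masses are not known exactly. Their poses are not given: they have to be found in the camera images.
- compound_red_center (a point): red polishing compound bar, a loose solid block 34 wide (its x) x 70 long (its y) x 29 mm high, the top sloping down at one end; this point is its centre, half-way up; z up
- compound_white_center (a point): white polishing compound bar, a loose solid block 30 wide (its x) x 60 long (its y) x 26 mm high, the top sloping down at one end; this point is its centre, half-way up; z up
- felt_wheel_center (a point): large pale felt polishing wheel, a loose solid disc 52 mm across and 14 mm high, lying flat, z up; this point is its centre, half-way up
- felt_wheel_small_center (a point): small pale felt polishing wheel, a loose solid disc 34 mm across and 11 mm high, lying flat, z up; this point is its centre, half-way up
- red_tray_floor (a point): flat black-rimmed tray lined in red, for the red bar, fixed to the bench: inside 52 (its x) x 88 mm (its y, the long way), walls 3 mm thick; floor 5 mm and rim 8 mm above the bench; this point is the middle of the floor
- white_tray_floor (a point): flat black-rimmed tray lined in white, for the white bar, fixed to the bench: inside 48 (its x) x 78 mm (its y, the long way), walls 3 mm thick; floor 5 mm and rim 8 mm above the bench; this point is the middle of the floor
- large_dish_floor (a point): large round black-rimmed dish lined in cork, for the large felt wheel, fixed to the bench: inside 72 mm across, wall 3 mm thick; floor 5 mm and rim 8 mm above the bench; this point is the middle of the floor
- small_dish_floor (a point): small round black-rimmed dish lined in cork, for the small felt wheel, fixed to the bench: inside 54 mm across, wall 3 mm thick; floor 5 mm and rim 8 mm above the bench; this point is the middle of the floor
- ring_blank_0_center (a point): white turned ring blank, 36 x 41 mm and 8 mm high: a loose bystander, to be left where it lies; this point is its centre, half-way up
- rubber_wheel_center (a point): dark green rubber wheel, a disc 44 mm across and 10 mm high: a loose bystander, to be left where it lies; this point is its centre, half-way up
There are look-alikes about, which are no part of the job. What is shaped like the part that bears felt_wheel_small_center but purple is not meant.

How it is judged:
By the outcome, as a careful person would: the job done as asked, in the order asked, and still so for the second after the job is handed in, with the robot touching nothing.
It also fails if it takes over 112 s, if anything falls off the work surface, if the arm or the gripper's body presses on something with over 40 N, if the wrist force passes 120 N, or if a joint passes its speed limit or range.

## Robot

A 6-joint arm with a two-finger parallel gripper is mounted at the origin on a cart in front of the work surface, level with it; the furniture and walls round the work are solid. World frame = base frame: x ahead of the robot, y to its left, z up, the work surface at z = 0. Lengths are in m, angles in rad, forces in N, time in s.
With the tool pointing down it reaches from about 0.425 to 0.95 m from the base axis. Payload 3.5 kg.
Tool frame: the origin (TCP) lies at the very end of the fingers, on their centre line; the grasp point (between the pads) lies 19 mm behind it (ctrl.grip_point_offset is the distance from the TCP to the grasp point, in m); z points along the fingers, y is the line along which they close (so a half turn about z gives the same grasp; the last joint's range is limited). The gripper opens to 85 mm and grips with 20 to 120 N. Pads are 22 mm wide; open, the fingers measure 114 mm over their backs; the gripper's body (76 mm by 85 mm) begins 54 mm behind the grasp point. The pads swing forward as they close: fully open they stand 13 mm farther back than shut.
Start: joints at [1.003, 0.286, 1.577, -0, 1.279, -0.15], TCP at [0.274, 0.617, 0.231] pointing down, gripper open.
Joint ranges: [-2.77, 2.77], [-0.9, 2.22], [0.21, 2.48], [-1.53, 4.67], [0.24, 2.81], [-2.84, 2.84]. Speed limits (rad/s): [2.79, 2.79, 3.14, 3.14, 3.14, 3.14].

## Interface

Orientations are given as a unit quaternion [x, y, z, w].
In Python, from plant import telemetry, vision, ctrl gives the robot as it stands.
- The arm moves only by the tool arm_command, never from a script. Its argument "series" is one flat list of numbers, 7 for each row, row after row: the shift along the tool's x, y, z in cm, then the turn, a rotation vector about the tool's x, y, z in degrees, then the closure, from 0 (fully open) to 1 (shut). A call has 1 to 10 rows; each row is the pose to reach, as a shift and turn from the pose commanded when the call began, along the tool's axes at that moment; what a row does not reach only later rows make up. A row lasts 1/12 s, in which the tool goes at most 41.7 mm and 7.16 degrees, less where a joint would pass 70% of its speed; a pose out of reach is approached as far as the arm can. A call with a gripper value outside its range is refused whole. The fingers move at their own pace and stop on an object; "force" is the grip in N (left out, the last holds). Time passes only in rows, so rows that repeat a pose let the fingers close. It gives the time, the measured TCP pose, the force, the opening and the grip force at its end, in the units of the state.
- telemetry.get_state(): the state, without advancing time (a new reading comes with each control period).
- vision.read_camera(name): name is "scene" or "top" or "wrist"; returns a dict with "color" (400x640x3 uint8, blue, green, red), "K" (3x3 intrinsics, pixels), "rvec" (rotation vector, rad) and "tvec" (3), from world to camera coordinates, as OpenCV has them; the wrist camera has in their place "T_tool_cam" (4x4, takes a point from camera to tool coordinates, whose origin is the TCP and whose axes are the flange's). Camera axes: x right, y down, z forward; pixel columns grow to the right and rows downward; lengths in m; the calibration is good to about 2 mm. The wrist camera is an equidistant fisheye: a pixel r from the principal point sees the ray r / f radians off the axis. A picture is of the moment at which its call begins: read the wrist's pose just before it. There is no depth.
- ctrl.sign_off(): hands the job in; it is judged then, once.
The state is a dict: "time": time; "qpos": joint angles; "dq": joint speeds; "joint_efforts": joint torques, N m; "eef_pos": TCP position; "tcp_rot": TCP orientation; "contact_force": force on the tool from outside, world axes, zero at the start; "wrist_torque": the same for the moment, N m; "opening": opening from 0.0 (shut) to 1.0 (fully open); "finger_force": force on a finger pad.
Only numpy, scipy, OpenCV 4.12 (cv2) and the standard library are available. Lean on these libraries where they do the work, as an engineer would, in place of code of your own. Each camera call takes 0.05 s, during which the arm holds its last target. There are 200 camera calls.

## Working session

There is one attempt and no reset: what is moved stays moved. The work goes in short steps, Python scripts to look and compute and a tool call to move; the robot and the scene stay as the last step left them, time stands still between calls to the robot, and variables do not carry over. Pictures are saved under pics/ and viewed, at most 14 in all, crops included, and the job is handed in when it is done.

Besides the shell and the picture viewer there is one more tool, called after "Emit:" as name(argument=value, ...) on one line, values as JSON. arm_command: Moves the arm, as the interface text tells. Its arguments: {"type":"object","properties":{"series":{"type":"array","items":{"type":"number"}},"force":{"type":"number"}},"required":["series"]}

```bash
mkdir -p pics; ls
python3 - <<'E'
from plant import telemetry, vision, ctrl
import cv2
s=telemetry.get_state();print({k:s[k] for k in('time','eef_pos','tcp_rot','opening')},ctrl.grip_point_offset)
for n in("scene","top"):
    c=vision.read_camera(n);cv2.imwrite(f"pics/{n}0.png",c["color"]);print(n,c["K"],c["rvec"],c["tvec"])
E
```

```text
pics
{'time': 0.0, 'eef_pos': array([0.2735067 , 0.61638442, 0.22991899]), 'tcp_rot': array([ 2.07375421e-01,  9.78260707e-01, -1.11764116e-03, -4.18549666e-04]), 'opening': 0.9952038863384416} 0.0187
scene [[432.58925353   0.         314.39000221]
 [  0.         432.58925353 204.81641518]
 [  0.           0.           1.        ]] [ 2.27981225 -0.64008113  0.24788191] [-0.44970563  0.27608024  0.79619224]
top [[445.54813199   0.         316.48199647]
 [  0.         445.54813199 206.53041076]
 [  0.           0.           1.        ]] [ 2.13597894 -2.13020983  0.18855634] [0.03950616 0.55826353 0.81152462]
```

View pics/top0.png

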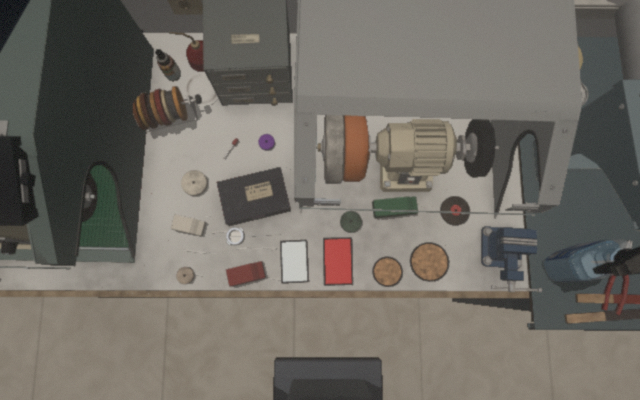

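View pics/scene0.png

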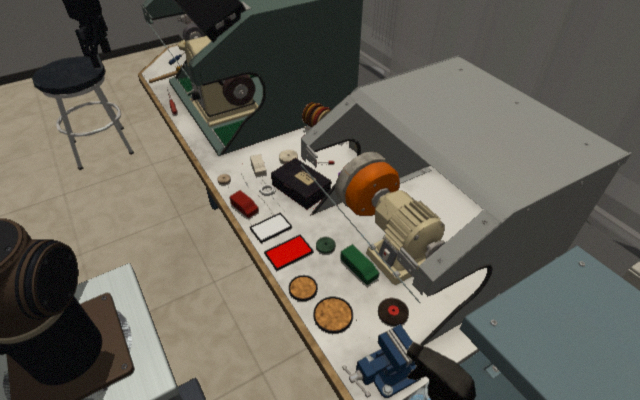

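The top view shows these parts and fixtures:
- **Felt wheels:** large at (194,182), small at (185,274).
- **Bars:** white at (188,226), red at (246,273).
- **Trays:** white at (294,261), red at (338,261).
- **Dishes:** small at (388,270), large at (430,262).
- **Bystanders:** ring at (235,236), rubber wheel at (351,221).

For the small felt wheel there are two candidates. The pale disc at (185,274) fits the description. The purple disc at (266,142) is the look-alike.

Next I'll measure everything and make an enlarged crop.

```bash
cat > h.py <<'E'
import numpy as np,cv2
from plant import telemetry,vision,ctrl
from scipy.spatial.transform import Rotation as R
def ray(cam,px):
    M=cv2.Rodrigues(np.array(cam["rvec"],float))[0];t=np.array(cam["tvec"],float).ravel()
    p=np.atleast_2d(px).astype(float)
    d=np.c_[p,np.ones(len(p))]@np.linalg.inv(cam["K"]).T@M
    return -M.T@t,d
def plane(cam,px,z):
    c,d=ray(cam,px);return c+d*((z-c[2])/d[:,2])[:,None]
def rect(P):
    c,s,a=cv2.minAreaRect((P[:,:2]*1000).astype(np.float32));
    if s[0]<s[1]: a+=90
    return np.round(c,1),np.round(sorted(s),1),round((a+90)%180-90,1)  # long-axis angle from world x
E
python3 - <<'E'
from h import *
cam=vision.read_camera("top");im=cam["color"]
print(ray(cam,[0,0])[0])
cv2.imwrite("pics/crop1.png",cv2.resize(im[120:300,120:360],None,fx=3.3,fy=3.3,interpolation=cv2.INTER_CUBIC))
hsv=cv2.cvtColor(im,cv2.COLOR_BGR2HSV)
for n,(x,y),z in [("red",(246,273),.029),("white",(188,226),.026),("felt",(194,182),.014),("small",(185,274),.011),("wtray",(294,261),.005),("rtray",(338,261),.005),("sdish",(388,270),.005),("ldish",(430,262),.005),("ring",(235,236),.008),("rubber",(351,221),.01),("box",(253,197),.05)]:
    print(n,hsv[y,x],hsv[y+3,x+4],plane(cam,(x,y),z)[0].round(4))
print(hsv[250,150],hsv[230,270],hsv[255,210])
E
```

```text
[0.41066249 0.04418636 0.89509497]
red [  3 111 115] [  4 113 115] [0.4314 0.1761 0.029 ]
white [ 18  35 174] [ 17  38 156] [0.5225 0.293  0.026 ]
felt [ 20  34 113] [ 19  39 164] [0.6137 0.289  0.014 ]
small [ 15  50 112] [ 16  50 137] [0.4296 0.2983 0.011 ]
wtray [ 34   9 197] [ 25   8 197] [0.4558 0.0852 0.005 ]
rtray [  1 151 176] [  1 153 175] [ 0.456  -0.0021  0.005 ]
sdish [ 14 102 142] [ 14 102 142] [ 0.4385 -0.1011  0.005 ]
ldish [ 14 100 145] [ 14 101 144] [ 0.4545 -0.185   0.005 ]
ring [ 21  20 177] [ 18  17 195] [0.5049 0.2034 0.008 ]
rubber [26 26 69] [41 33 85] [ 0.5356 -0.0284  0.01  ]
box [ 18  58 146] [13 26 69] [0.5761 0.1637 0.05  ]
[ 18  21 159] [ 15  19 157] [ 19  22 160]
```

View pics/crop1.png

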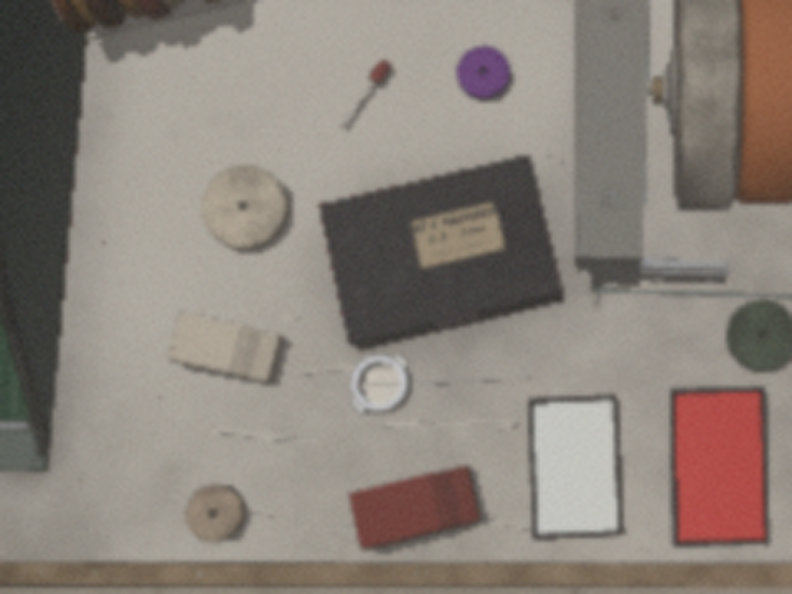

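The crop shows the purple disc at (485,72), the pale small disc at (215,513) and the larger felt at (245,207). The small pale one is the wheel I want. The bars and trays are clear too. Next I'll measure the fixtures and parts from the top camera.

Run:
```python
from h import *
cams=[vision.read_camera("top") for _ in range(4)]
cam=cams[0];im=np.mean([c["color"] for c in cams],0).astype(np.uint8)
S=5
hsv=cv2.cvtColor(cv2.resize(im,None,fx=S,fy=S,interpolation=cv2.INTER_CUBIC),cv2.COLOR_BGR2HSV).astype(int)
H,Sa,V=[hsv[...,i] for i in range(3)]
def go(n,m,xy,z,r=40):
    m=m.astype(np.uint8).copy();k=np.zeros_like(m);cv2.rectangle(k,((xy[0]-r)*S,(xy[1]-r)*S),((xy[0]+r)*S,(xy[1]+r)*S),1,-1);m&=k
    m=cv2.morphologyEx(m,cv2.MORPH_OPEN,np.ones((7,7)))
    cs,_=cv2.findContours(m,cv2.RETR_EXTERNAL,cv2.CHAIN_APPROX_NONE)
    c=max(cs,key=cv2.contourArea)[:,0].astype(float);px=(c+.5)/S-.5
    print(n,px.mean(0).round(1),*rect(plane(cam,px,z)))
go("rtray",(Sa>120)&(H<8),(338,261),.005,28)
go("wtray",(V>175)&(Sa<20),(294,261),.005,26)
go("sdish",(Sa>75)&(H>8),(388,270),.005,18)
go("ldish",(Sa>75)&(H>8),(430,262),.005,25)
go("rimr",(V<100)|((Sa>120)&(H<8)),(338,261),.008,27)
go("riml",(V<100)|((Sa>75)&(H>8)),(430,262),.008,24)
go("red",(Sa>75)&(H<9),(246,273),.0145,26)
for t in(29,33): go("white",(Sa>t),(188,226),.013,22)
for t in(29,33): go("felt",(Sa>t),(194,182),.007,20)
for t in(29,33): go("small",(Sa>t),(185,274),.0055,13)
go("rub",V<105,(351,221),.005,15)
# machine hazards
for n,p in dict(hoodcorner=(300,205),boxcorner=(222,222),edge=(200,292),green=(135,262)).items(): print(n,plane(cam,p,0)[0].round(3))
```

```text
rtray [337.6 261. ] [456.6  -1.3] [52.4 88.5] 0.8
wtray [293.9 261.2] [456.   85.5] [46.3 76.3] 2.9
sdish [387.1 271.3] [436.2 -99.3] [53.9 54. ] -45.7
ldish [429.3 261.4] [ 455.7 -183.1] [71.5 71.8] -89.8
rimr [337.6 261. ] [456.4  -1.1] [52.3 88.2] 0.8
riml [429.1 261.1] [ 455.6 -182.3] [76.  77.1] -89.8
red [245.1 273.3] [431.2 179.8] [33.7 71.6] -75.8
white [187.7 224.9] [526.  297.3] [31.1 65.4] 77.2
white [187.5 225.3] [526. 298.] [28.4 61.8] 76.9
felt [194.  182.6] [614.4 291.5] [52.9 53.4] -87.4
felt [193.9 182.7] [614.3 291.5] [51.2 51.7] -87.4
small [184.9 275.1] [427.7 300.3] [34.8 35.8] -87.2
small [184.9 275.1] [427.5 300.1] [33.6 35.4] -84.2
rub [350.7 221.5] [535.1 -28. ] [43.3 44.2] 25.7
hoodcorner [0.57  0.074 0.   ]
boxcorner [0.534 0.232 0.   ]
edge [0.395 0.27  0.   ]
green [0.453 0.402 0.   ]
```

Emit:
arm_command(series=[0,4,0,0,0,0,0,0,0,0,0,0,0,0], force=40)

```text
time: 0.52
eef_pos: [0.2816, 0.6284, 0.2137]
tcp_rot: [0.208, 0.978, -0.005, -0.002]
contact_force: [0.8, -2.6, -7.8]
opening: 1.002
finger_force: 0.0
```

Emit:
arm_command(series=[0,0,0,0,0,0,0,0,0,0,0,0,0,0])

```text
time: 0.68
eef_pos: [0.2722, 0.6144, 0.2231]
tcp_rot: [0.207, 0.978, -0.007, -0.003]
contact_force: [-0.6, 0.4, 1.2]
opening: 1.004
finger_force: 0.0
```

```bash
cat >> h.py <<'E'
def tool():
    s=telemetry.get_state();return np.array(s["eef_pos"]),R.from_quat(s["tcp_rot"]).as_matrix(),s
def go(xy,z,closedeg=None):
    """shift (cm) in tool axes and turn (deg) to put TCP at xy,z, pointing down, tool y at closedeg (mod 180) in world"""
    p,M,s=tool();d=M.T@(np.array([*xy,z])-p)*100
    print("t",s["time"],"q",np.round(s["qpos"],2),"p",p.round(4),"shift",d.round(2))
    if closedeg is not None:
        for k in(0,180):
            a=np.radians(closedeg+k);y=np.array([np.cos(a),np.sin(a),0]);zz=np.array([0,0,-1.]);T=np.c_[np.cross(y,zz),y,zz]
            print("  turn",np.degrees(R.from_matrix(M.T@T).as_rotvec()).round(2))
E
python3 - <<'E'
from h import *
go((.431,.179),.18,-75.8+90)
go((.27,.40),.23,14)
s=telemetry.get_state();print(s["contact_force"],s["dq"])
cv2.imwrite("pics/w0.png",vision.read_camera("wrist")["color"])
E
```

```text
t 0.6833 q [ 1.    0.29  1.58  0.    1.28 -0.15] p [0.2722 0.6144 0.2231] shift [-32.19 -33.29   4.7 ]
  turn [-0.8   0.25 51.86]
  turn [  -0.3    -0.96 -128.14]
t 0.6833 q [ 1.    0.29  1.58  0.    1.28 -0.15] p [0.2722 0.6144 0.2231] shift [ -8.5  -19.7   -0.44]
  turn [-0.8   0.25 52.06]
  turn [  -0.3    -0.96 -127.94]
[-0.60346913  0.3851906   1.18843927] [-0.00020868 -0.11564271 -0.11512369  0.00013058 -0.02312021  0.00201198]
```

View pics/w0.png

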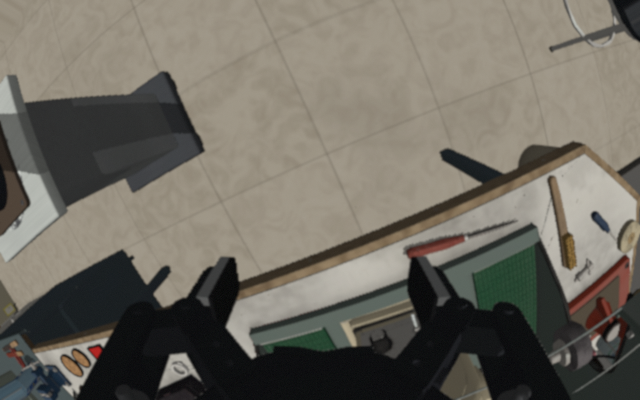

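The wrist view shows the fingertips at about (222,265) and (428,265), with the bench front edge in the lower half. The path in front of the bench is clear. I'll move above the red bar.

Emit:
arm_command(series=[-8.5,-19.7,0,0,0,7,0,-8.5,-19.7,0,0,0,14,0,-8.5,-19.7,0,0,0,21,0,-8.5,-19.7,0,0,0,28,0,-8.5,-19.7,0,0,0,35,0,-12,-22,0,0,0,42,0,-16,-24,0,0,0,49,0,-20,-26,0,0,0,52,0,-24,-29,0,0,0,52,0,-28,-31,0,0,0,52,0])

```text
time: 1.57
eef_pos: [0.3926, 0.237, 0.237]
tcp_rot: [0.615, 0.788, 0.005, 0.003]
contact_force: [1.2, 0.3, 0.5]
opening: 1.0
finger_force: 0.0
```

Emit:
arm_command(series=[-2,-1,3,0,0,0,0,-2,-1,6,0,0,0,0,-2,-1,6,0,0,0,0,-2,-1,6,0,0,0,0])

```text
time: 1.9
eef_pos: [0.3863, 0.2164, 0.1739]
tcp_rot: [0.616, 0.788, 0.002, 0.001]
contact_force: [-0.5, 0.9, 1.3]
opening: 1.003
finger_force: 0.0
```

Run:
```python
from h import *
go((.431,.179),.15,14.2)
c=vision.read_camera("wrist");cv2.imwrite("pics/w1.png",c["color"]);print(c["K"],c["T_tool_cam"])
```

```text
t 1.9 q [ 0.28 -0.19  2.18  0.    1.15  0.04] p [0.3863 0.2164 0.1739] shift [-4.71  3.42  2.41]
  turn [ 0.25 -0.02 -0.18]
  turn [-3.0000e-02 -4.0000e-01  1.7982e+02]
[[309.70691629   0.         322.73288049]
 [  0.         309.70691629 199.7416448 ]
 [  0.           0.           1.        ]] [[-3.79993365e-04 -9.49572046e-01 -3.13548697e-01  8.01761457e-02]
 [ 9.99999808e-01 -5.14531381e-04  3.46330012e-04  5.74969282e-04]
 [-4.90195942e-04 -3.13548505e-01  9.49572059e-01 -1.42272989e-01]
 [ 0.00000000e+00  0.00000000e+00  0.00000000e+00  1.00000000e+00]]
```

View pics/w1.png

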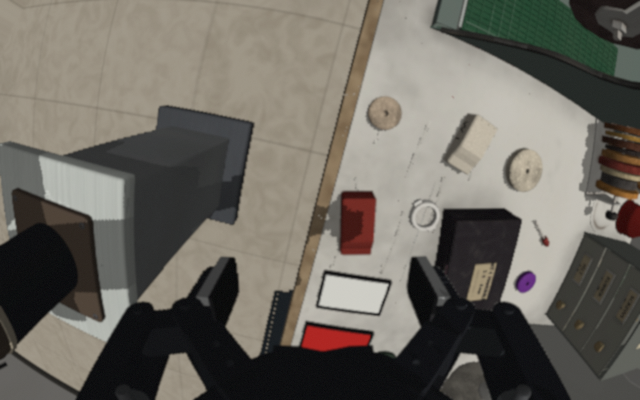

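The wrist view shows the red bar at (357,222), the white bar at (470,145), the large felt at (524,168), the small felt at (384,113), the ring at (424,214) and the white tray at (353,293). I'll cross-check the positions from this view.

```bash
cat >> h.py <<'E'
def wplane(c,p,M,px,z):
    u=cv2.fisheye.undistortPoints(np.array(px,float).reshape(-1,1,2),np.array(c["K"],float),np.zeros(4))[:,0]
    T=np.array(c["T_tool_cam"]);d=np.c_[u,np.ones(len(u))]@T[:3,:3].T@M.T;o=M@T[:3,3]+p
    return o+d*((z-o[2])/d[:,2])[:,None]
def wmeas(n,c,p,M,f,box,z,S=4):
    x0,y0,x1,y1=box
    hsv=cv2.cvtColor(cv2.resize(c["color"][y0:y1,x0:x1],None,fx=S,fy=S,interpolation=cv2.INTER_CUBIC),cv2.COLOR_BGR2HSV).astype(int)
    m=cv2.morphologyEx(f(*[hsv[...,i] for i in range(3)]).astype(np.uint8),cv2.MORPH_OPEN,np.ones((7,7)))
    cs,_=cv2.findContours(m,cv2.RETR_EXTERNAL,cv2.CHAIN_APPROX_NONE)
    k=max(cs,key=cv2.contourArea)[:,0]
    px=(k+.5)/S-.5+[x0,y0];print(n,px.mean(0).round(1),*rect(wplane(c,p,M,px,z)))
E
python3 - <<'E'
from h import *
p,M,s=tool();c=vision.read_camera("wrist")
RED=lambda H,S,V:((S>75)&((H<9)|(H>172)))
wmeas("red",c,p,M,RED,(330,180,385,265),.0145)
for k in(0.008,0.029): wmeas("red",c,p,M,RED,(330,180,385,265),k)
wmeas("wtray",c,p,M,lambda H,S,V:(V>160)&(S<20),(318,270,393,318),.005)
for t in(29,33):
  wmeas("white",c,p,M,lambda H,S,V:S>t,(435,105,505,180),.013)
  wmeas("felt",c,p,M,lambda H,S,V:S>t,(498,140,550,195),.007)
  wmeas("small",c,p,M,lambda H,S,V:S>t,(362,92,406,134),.0055)
go((.431,.180),.06,14.2)
E
```

```text
red [355.2 222.6] [434.5 180.4] [36.1 71.4] -76.1
red [355.2 222.6] [435.9 178. ] [36.9 72.9] -76.1
red [355.2 222.6] [431.2 185.9] [34.4 68. ] -76.1
wtray [351.  293.6] [458.9  84.8] [45.9 77. ] 2.6
white [466.8 142.4] [530.1 296.4] [40.3 62.5] 76.7
felt [521.8 169.5] [617.6 290.1] [52.2 58.8] 1.3
small [382.8 113.1] [431.  299.3] [34.6 35. ] 15.9
white [465.8 144.9] [531.7 295.9] [36.8 64.2] 70.3
felt [521.8 169.4] [617.5 289.8] [51.4 57.5] 5.9
small [382.8 113.1] [430.8 299.4] [34.3 34.7] 15.9
t 2.0 q [ 0.28 -0.19  2.18  0.    1.15  0.04] p [0.3875 0.2174 0.1754] shift [-4.69  3.22 11.56]
  turn [ 0.43 -0.02 -0.08]
  turn [-3.0000e-02 -6.8000e-01  1.7992e+02]
```

Emit:
arm_command(series=[-2,1.5,2.5,0,0,0,0,-4.7,3.4,5,0,0,0,0,-4.7,3.4,8,0,0,0,0,-4.7,3.4,8,0,0,0,0,-4.7,3.4,8,0,0,0,0,-4.7,3.4,8,0,0,0,0])

```text
time: 2.5
eef_pos: [0.4313, 0.1801, 0.0939]
tcp_rot: [0.615, 0.789, 0.002, 0.001]
contact_force: [-0.4, 0.2, -0.0]
opening: 0.999
finger_force: 0.0
```

Run:
```python
from h import *
p,M,s=tool();c=vision.read_camera("wrist");cv2.imwrite("pics/w2.png",c["color"])
RED=lambda H,S,V:((S>75)&((H<9)|(H>172)))
wmeas("red",c,p,M,RED,(250,150,420,290),.029)
go((.432,.180),.006,14.0)
```

```text
red [324.6 207.4] [432.4 184.7] [33.4 66.5] -75.6
t 2.55 q [ 0.18 -0.01  2.18  0.    0.97 -0.07] p [0.4315 0.1801 0.0942] shift [-0.02  0.    8.82]
  turn [0.28 0.01 0.16]
  turn [-2.0000e-02  4.4000e-01 -1.7984e+02]
```

View pics/w2.png

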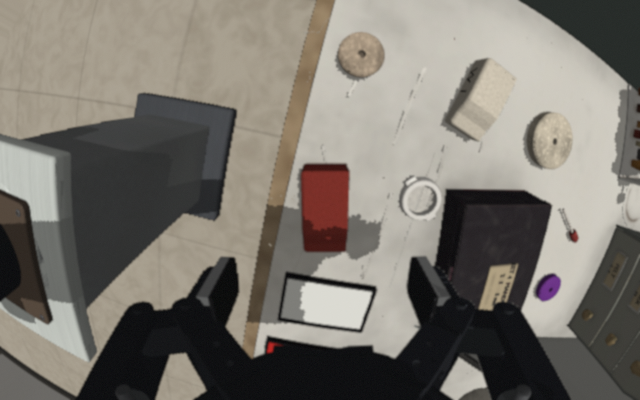

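The red bar is centred between the fingers, with its long axis running away from the camera. I'll descend and grip.

Emit:
arm_command(series=[0,-0.1,4,0,0,0,0,0,-0.1,7,0,0,0,0,0,-0.1,8.8,0,0,0,0,0,-0.1,8.8,0,0,0,0,0,-0.1,8.8,0,0,0,1,0,-0.1,8.8,0,0,0,1,0,-0.1,8.8,0,0,0,1,0,-0.1,8.8,0,0,0,1,0,-0.1,8.8,0,0,0,1,0,-0.1,8.8,0,0,0,1], force=40)

```text
time: 3.38
eef_pos: [0.4309, 0.1792, 0.0055]
tcp_rot: [0.615, 0.788, 0.002, 0.001]
contact_force: [-1.2, 1.1, 7.4]
opening: 0.392
finger_force: 41.1
```

Emit:
arm_command(series=[0,0,0,0,0,0,1,0,0,0,0,0,0,1,0,0,-1,0,0,0,1,0,0,-3,0,0,0,1,0,0,-6,0,0,0,1,0,0,-6,0,0,0,1])

```text
time: 3.88
eef_pos: [0.4325, 0.1794, 0.0687]
tcp_rot: [0.615, 0.788, 0.004, 0.003]
contact_force: [2.2, 0.2, -1.2]
opening: 0.386
finger_force: 40.2
```

Run:
```python
from h import *
p,M,s=tool();c=vision.read_camera("wrist");cv2.imwrite("pics/w3.png",c["color"][100:340,200:460])
go((.457,-.001),.07,90.8);print(s["opening"],s["contact_force"],s["finger_force"])
```

```text
t 3.9333 q [ 0.18  0.03  2.2  -0.    0.9  -0.07] p [0.4314 0.1791 0.0667] shift [-18.09  -1.9   -0.33]
  turn [  0.33   0.31 -76.73]
  turn [  0.33  -0.35 103.27]
0.3856103535238513 [ 2.18721731  0.22069065 -1.24973505] 40.204003220424056
```

View pics/w3.png

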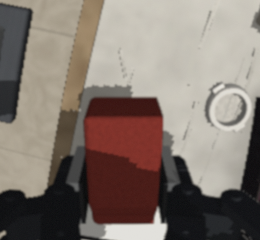

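The red bar is held squarely between the pads. I'll carry it over the red tray while turning it.

Emit:
arm_command(series=[-2,0,0,0,0,-7,1,-4,0,0,0,0,-14,1,-6,-0.3,0,0,0,-21,1,-8,-0.6,0,0,0,-28,1,-10,-0.9,0,0,0,-35,1,-12,-1.1,0,0,0,-42,1,-14,-1.3,0,0,0,-49,1,-16,-1.5,0,0,0,-56,1,-18.1,-1.7,0,0,0,-63,1,-18.1,-1.7,0,0,0,-70,1])

```text
time: 4.77
eef_pos: [0.4563, -0.0036, 0.0626]
tcp_rot: [0.05, 0.999, -0.0, -0.0]
contact_force: [0.8, 0.9, -1.9]
opening: 0.392
finger_force: 40.2
```

Emit:
arm_command(series=[0,0,0,0,0,-6.7,1,0,0,0,0,0,-6.7,1,0,0,0,0,0,-6.7,1,0,0,0,0,0,-6.7,1])

```text
time: 5.1
eef_pos: [0.4558, -0.0007, 0.0627]
tcp_rot: [-0.006, 1.0, 0.0, -0.001]
contact_force: [-0.3, -0.0, -1.6]
opening: 0.389
finger_force: 40.2
```

Run:
```python
from h import *
p,M,s=tool();c=vision.read_camera("wrist");cv2.imwrite("pics/w4.png",c["color"])
go((.459,-.001),.0105,90.8)
```

```text
t 5.15 q [-0.22  0.02  2.22 -0.    0.9  -1.81] p [ 0.456  -0.0007  0.0629] shift [-0.31 -0.03  5.24]
  turn [ 0.01 -0.06 -0.13]
  turn [-9.0000e-02 -2.0000e-02  1.7987e+02]
```

View pics/w4.png

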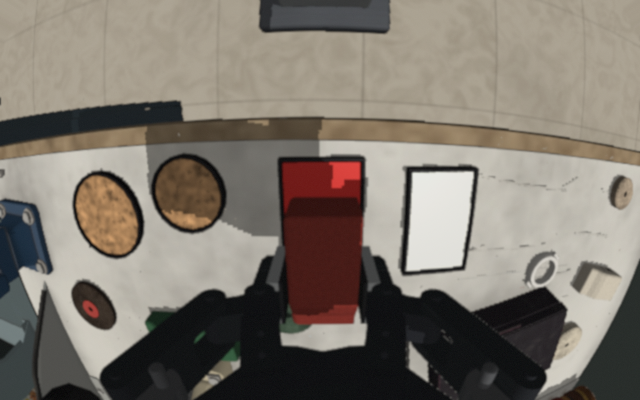

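The bar hangs square over the red tray, whose near rim is at row 157 and columns 280–364. I'll lower it.

Emit:
arm_command(series=[-0.3,0,2,0,0,0,1,-0.3,0,4,0,0,0,1,-0.3,0,4.8,0,0,0,1,-0.3,0,5.1,0,0,0,1,-0.3,0,5.1,0,0,0,1,-0.3,0,5.1,0,0,0,1])

```text
time: 5.65
eef_pos: [0.4599, -0.001, 0.0129]
tcp_rot: [-0.007, 1.0, -0.0, 0.0]
contact_force: [-0.6, -0.4, -0.7]
opening: 0.386
finger_force: 40.3
```

Emit:
arm_command(series=[0,0,0.1,0,0,0,1,0,0,0.1,0,0,0,1])

```text
time: 5.82
eef_pos: [0.4602, -0.0011, 0.0122]
tcp_rot: [-0.007, 1.0, -0.0, 0.001]
contact_force: [0.0, -0.5, -0.3]
opening: 0.388
finger_force: 40.3
```

Emit:
arm_command(series=[0,0,0.1,0,0,0,1,0,0,0.15,0,0,0,1,0,0,0.2,0,0,0,1,0,0,0.2,0,0,0,1])

```text
time: 6.15
eef_pos: [0.4599, -0.0011, 0.0104]
tcp_rot: [-0.007, 1.0, -0.0, -0.0]
contact_force: [-3.5, 1.1, 6.6]
opening: 0.388
finger_force: 41.1
```

Contact at 6.6 N means the bar is seated. I'll release and rise.

Emit:
arm_command(series=[0,0,0,0,0,0,0.5,0,0,0,0,0,0,0.5,0,0,0,0,0,0,0.3,0,0,0,0,0,0,0.3,0,0,-3,0,0,0,0.2,0,0,-6,0,0,0,0,0,0,-9,0,0,0,0,0,0,-11,0,0,0,0,0,0,-11,0,0,0,0])

```text
time: 6.9
eef_pos: [0.4629, -0.0017, 0.1245]
tcp_rot: [-0.007, 1.0, -0.001, 0.005]
contact_force: [1.6, -0.1, 1.2]
opening: 1.002
finger_force: 0.0
```

Run:
```python
from h import *
p,M,s=tool();c=vision.read_camera("top");cv2.imwrite("pics/t2.png",c["color"])
go((.528,.296),.12,77-90)
```

```text
t 6.95 q [-0.22 -0.07  2.18  0.    1.03 -1.81] p [ 0.4614 -0.0014  0.122 ] shift [-7.06 29.65  0.2 ]
  turn [  0.26   0.32 103.76]
  turn [ -0.3    0.24 -76.24]
```

```bash
python3 -c "
import cv2;a=cv2.imread('pics/t2.png');cv2.imwrite('pics/t2c.png',cv2.resize(a[180:310,130:470],None,fx=2.3,fy=2.3))"
```

```text
(no output)
```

View pics/t2c.png

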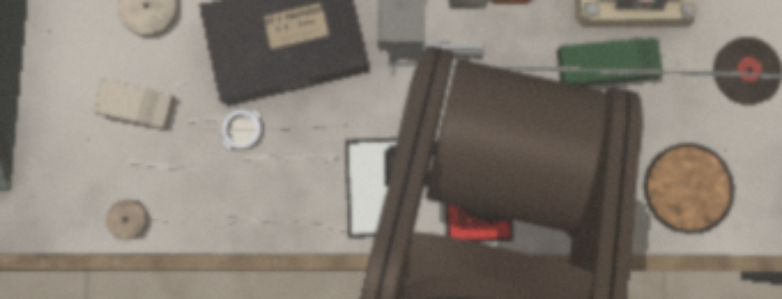

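The arm hides the red tray in this view, which shows only a red strip at (480,220). The white bar at (135,103) is clear. I'll move to the white bar and check red from a distance.

Emit:
arm_command(series=[-0.5,3,0,0,0,7,0,-1,6,0,0,0,14,0,-2,9,0,0,0,21,0,-3,12,0,0,0,28,0,-4,15,0,0,0,35,0,-5,18,0,0,0,42,0,-6,21,0,0,0,49,0,-6.5,24,0,0,0,56,0,-7,27,0,0,0,63,0,-7,29.6,0,0,0,70,0])

```text
time: 7.78
eef_pos: [0.5249, 0.2974, 0.1169]
tcp_rot: [0.571, 0.821, -0.001, -0.001]
contact_force: [0.3, 0.5, -0.8]
opening: 1.001
finger_force: 0.0
```

Emit:
arm_command(series=[0,0,0,0,0,7,0,0,0,0,0,0,14,0,0,0,1,0,0,21,0,0,0,2,0,0,28,0,0,0,2,0,0,33.8,0,0,0,2,0,0,33.8,0,0,0,2,0,0,33.8,0])

```text
time: 8.37
eef_pos: [0.5246, 0.2956, 0.0975]
tcp_rot: [0.782, 0.623, -0.001, -0.0]
contact_force: [0.2, 0.7, 0.2]
opening: 1.003
finger_force: 0.0
```

Run:
```python
from h import *
p,M,s=tool();c=vision.read_camera("wrist");t=vision.read_camera("top")["color"]
cv2.imwrite("pics/w5.png",np.hstack([c["color"],cv2.resize(t[220:300,260:340],(400,400))])[:,:,:][:, 240:]);
for q in(29,33,37):
  wmeas("white",c,p,M,lambda H,S,V:S>q,(270,150,400,260),.026)
go((.528,.296),.006,77-90)
```

```text
white [327.3 202.9] [529.7 300.8] [29.2 58.7] 76.8
white [325.1 203.9] [529.8 301. ] [28.2 57.4] 77.2Traceback (most recent call last):
  File "<stdin>", line 5, in <module>
  File "h.py", line 34, in wmeas
    k=max(cs,key=cv2.contourArea)[:,0]
      ~~~^^^^^^^^^^^^^^^^^^^^^^^^
ValueError: max() iterable argument is empty
```

View pics/w5.png

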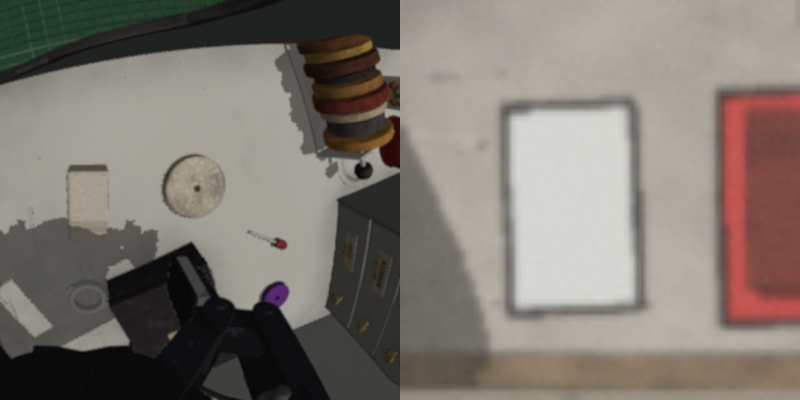

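The white bar is at (328,203) in wrist-camera pixels. In the top crop the red bar sits inside its tray with margins on all sides. I'll grasp the white bar.

Emit:
arm_command(series=[0.4,0.25,1,0,0,0,0.3,0.4,0.25,3,0,0,0,0.3,0.4,0.25,6,0,0,0,0.3,0.4,0.25,9.2,0,0,0,0.3,0.4,0.25,9.2,0,0,0,0.3,0.4,0.25,9.2,0,0,0,1,0.4,0.25,9.2,0,0,0,1,0.4,0.25,9.2,0,0,0,1,0.4,0.25,9.2,0,0,0,1,0.4,0.25,9.2,0,0,0,1])

```text
time: 9.3
eef_pos: [0.5304, 0.2999, 0.0096]
tcp_rot: [0.783, 0.622, 0.002, 0.001]
contact_force: [0.3, 0.2, 2.7]
opening: 0.337
finger_force: 43.0
```

Emit:
arm_command(series=[0,0,0,0,0,0,1,0,0,0,0,0,0,1,0,0,-1,0,0,0,1,0,0,-3,0,0,0,1,0,0,-6,0,0,0,1,0,0,-8,0,0,0,1,0,0,-8,0,0,0,1])

```text
time: 9.88
eef_pos: [0.5319, 0.3005, 0.093]
tcp_rot: [0.783, 0.622, 0.004, 0.001]
contact_force: [1.0, 0.1, -1.7]
opening: 0.341
finger_force: 42.6
```

Run:
```python
from h import *
p,M,s=tool();print(s["opening"],s["finger_force"])
go((.458,.0855),.085,92.8)
```

```text
0.3409144005700631 42.59893184294924
t 9.8833 q [0.35 0.29 1.84 0.   1.   0.58] p [0.5319 0.3005 0.093 ] shift [-22.61  -2.35   0.67]
  turn [   0.59    0.21 -105.83]
  turn [ 0.2  -0.55 74.17]
```

Emit:
arm_command(series=[-2,0,0,0,0,-7,1,-4.5,-0.2,0,0,0,-14,1,-7,-0.5,0,0,0,-21,1,-9.5,-0.8,0,0,0,-28,1,-12,-1.1,0,0,0,-35,1,-14.5,-1.4,0,0,0,-42,1,-17,-1.7,0,0,0,-49,1,-19.5,-2,0,0,0,-56,1,-22.6,-2.3,0,0,0,-63,1,-22.6,-2.3,0,0,0,-70,1])

```text
time: 10.72
eef_pos: [0.4527, 0.0813, 0.0857]
tcp_rot: [0.283, 0.959, -0.001, -0.002]
contact_force: [0.6, 0.5, -1.9]
opening: 0.34
finger_force: 42.6
```

Emit:
arm_command(series=[0,0,0,0,0,-7,1,0,0,0,0,0,-14,1,0,0,0,0,0,-21,1,0,0,0,0,0,-28,1,0,0,1,0,0,-35.8,1,0,0,2,0,0,-35.8,1,0,0,2,0,0,-35.8,1])

```text
time: 11.3
eef_pos: [0.4528, 0.0843, 0.0644]
tcp_rot: [-0.023, 1.0, 0.0, -0.003]
contact_force: [-0.4, -0.5, -1.1]
opening: 0.34
finger_force: 42.5
```

Run:
```python
from h import *
p,M,s=tool();c=vision.read_camera("wrist");cv2.imwrite("pics/w6.png",c["color"])
go((.458,.0855),.0135,92.8)
```

```text
t 11.35 q [-0.04  0.03  2.21 -0.    0.91 -1.65] p [0.4534 0.0843 0.0652] shift [-0.49  0.09  5.17]
  turn [ 0.02 -0.28 -0.2 ]
  turn [-4.500e-01 -4.000e-02  1.798e+02]
```

View pics/w6.png

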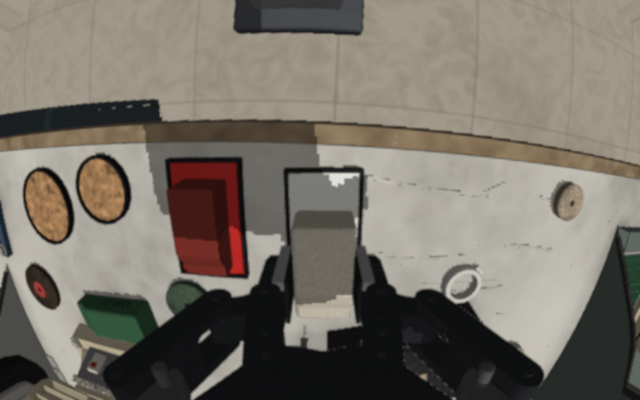

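The white bar is square over the white tray, whose near rim is at row 170. The red bar sits inside its tray at (203,220). I'll lower the white bar.

Emit:
arm_command(series=[-0.5,0.05,2,0,0,0,1,-0.5,0.05,4,0,0,0,1,-0.5,0.05,4.6,0,0,0,1,-0.5,0.05,4.9,0,0,0,1,-0.5,0.05,4.9,0,0,0,1,-0.5,0.05,4.9,0,0,0,1])

```text
time: 11.85
eef_pos: [0.4609, 0.085, 0.019]
tcp_rot: [-0.024, 1.0, -0.0, 0.0]
contact_force: [0.6, 0.1, -1.2]
opening: 0.335
finger_force: 42.5
```

Emit:
arm_command(series=[0,0,0.1,0,0,0,1,0,0,0.1,0,0,0,1,0,0,0.1,0,0,0,1])

```text
time: 12.1
eef_pos: [0.461, 0.085, 0.0181]
tcp_rot: [-0.024, 1.0, -0.0, 0.001]
contact_force: [0.1, 0.3, -0.6]
opening: 0.337
finger_force: 42.5
```

Emit:
arm_command(series=[0.2,0,0.15,0,0,0,1,0.2,0,0.3,0,0,0,1,0.2,0,0.35,0,0,0,1,0.2,0,0.35,0,0,0,1])

```text
time: 12.43
eef_pos: [0.4584, 0.0849, 0.0145]
tcp_rot: [-0.024, 1.0, 0.0, -0.001]
contact_force: [-2.5, 0.3, 4.9]
opening: 0.338
finger_force: 43.2
```

Emit:
arm_command(series=[0,0,0,0,0,0,0.6,0,0,0,0,0,0,0.5,0,0,0,0,0,0,0.4,0,0,0,0,0,0,0.4,0,0,-3,0,0,0,0.4,0,0,-6,0,0,0,0.2,0,0,-9,0,0,0,0,0,0,-11,0,0,0,0,0,0,-11,0,0,0,0])

```text
time: 13.18
eef_pos: [0.462, 0.0849, 0.129]
tcp_rot: [-0.024, 1.0, -0.0, 0.005]
contact_force: [0.7, 1.3, -0.4]
opening: 0.999
finger_force: 0.0
```

Run:
```python
from h import *
go((.616,.291),.12,-13)
go((.616,.291),.12,20)
```

```text
t 13.1833 q [-0.03 -0.07  2.16  0.    1.04 -1.65] p [0.462  0.0849 0.129 ] shift [-16.37  19.84   1.05]
  turn [  0.51   0.45 105.77]
  turn [ -0.42   0.47 -74.23]
t 13.1833 q [-0.03 -0.07  2.16  0.    1.04 -1.65] p [0.462  0.0849 0.129 ] shift [-16.37  19.84   1.05]
  turn [ 0.33  0.54 72.77]
  turn [  -0.58    0.36 -107.23]
```

Emit:
arm_command(series=[-0.5,3,0,0,0,7,0,-1,6,0,0,0,14,0,-2,9,0,0,0,21,0,-3,12,0,0,0,28,0,-5,15,0,0,0,35,0,-8,18,0,0,0,42,0,-11,19.8,0,0,0,49,0,-14,19.8,0,0,0,56,0,-16.2,19.8,0,0,0,63,0,-16.2,19.8,0,0,0,70,0])

```text
time: 14.02
eef_pos: [0.6139, 0.2906, 0.1222]
tcp_rot: [0.556, 0.831, 0.0, 0.001]
contact_force: [-1.2, -0.1, 0.2]
opening: 1.004
finger_force: 0.0
```

Emit:
arm_command(series=[0,0,0,0,0,7,0,0,0,1,0,0,13,0,0,0,3,0,0,13,0,0,0,3,0,0,13,0,0,0,3,0,0,13,0])

```text
time: 14.43
eef_pos: [0.6089, 0.2899, 0.0909]
tcp_rot: [0.644, 0.765, -0.002, -0.002]
contact_force: [0.0, 0.1, -0.6]
opening: 1.002
finger_force: 0.0
```

Run:
```python
from h import *
p,M,s=tool();c=vision.read_camera("wrist");cv2.imwrite("pics/w7.png",c["color"])
for q in(27,30,33): wmeas("felt",c,p,M,lambda H,S,V:S>q,(270,150,390,270),.014)
go((.616,.291),.003,10)
```

```text
felt [332.6 208. ] [616.3 291.8] [51.4 53.2] -71.3
felt [332.5 208. ] [616.4 291.8] [50.7 52.8] -67.9
felt [332.9 208.4] [616.3 291.8] [50.5 52.3] -69.9
t 14.4833 q [0.29 0.42 1.67 0.   1.05 0.12] p [0.61   0.2903 0.0926] shift [-0.03  0.63  8.95]
  turn [-0.14  0.02 -0.22]
  turn [3.0000e-02 2.3000e-01 1.7978e+02]
```

View pics/w7.png

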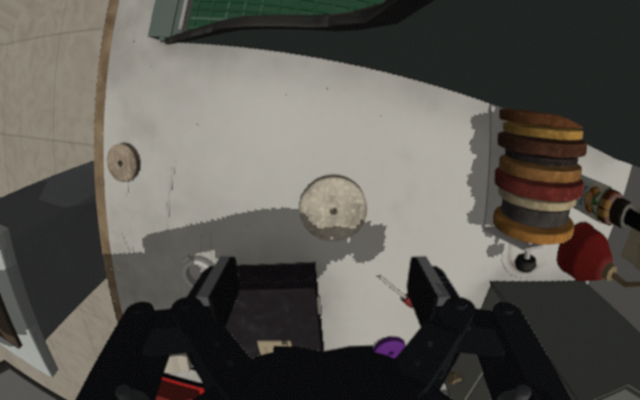

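The large felt is centred at (333,208) with nothing in the fingers' path. I'll descend, check the height, then grip.

Emit:
arm_command(series=[0.1,0.6,3,0,0,0,0,0.1,0.6,6,0,0,0,0,0.1,0.6,8,0,0,0,0,0.1,0.6,8.8,0,0,0,0,0.1,0.6,8.8,0,0,0,0,0.1,0.6,8.8,0,0,0,0])

```text
time: 14.98
eef_pos: [0.6172, 0.2927, 0.0069]
tcp_rot: [0.644, 0.765, 0.001, 0.0]
contact_force: [0.9, 0.5, 0.9]
opening: 1.001
finger_force: 0.0
```

Emit:
arm_command(series=[-0.1,-0.1,0.3,0,0,0,0.1,-0.1,-0.1,0.5,0,0,0,0.2,-0.1,-0.1,0.5,0,0,0,0.2,-0.1,-0.1,0.5,0,0,0,0.2])

```text
time: 15.32
eef_pos: [0.6161, 0.2915, 0.0018]
tcp_rot: [0.644, 0.765, 0.001, 0.0]
contact_force: [0.1, 0.0, 0.1]
opening: 0.798
finger_force: 0.0
```

Run:
```python
from h import *
p,M,s=tool();print(s["opening"],s["contact_force"]);go((.6165,.292),.000,10)
```

```text
0.7983166326260639 [0.07676741 0.00257453 0.10343563]
t 15.3167 q [ 0.29  0.55  1.67 -0.    0.91  0.12] p [0.6161 0.2915 0.0018] shift [0.05 0.05 0.18]
  turn [ 0.08 -0.01 -0.24]
  turn [-2.0000e-02 -1.3000e-01  1.7976e+02]
```

Emit:
arm_command(series=[0,0,0.1,0,0,0,1,0,0,0.1,0,0,0,1,0,0,0.1,0,0,0,1,0,0,0.1,0,0,0,1,0,0,0.1,0,0,0,1,0,0,0.1,0,0,0,1])

```text
time: 15.82
eef_pos: [0.6163, 0.2915, 0.0007]
tcp_rot: [0.644, 0.765, 0.001, 0.0]
contact_force: [-0.2, -0.3, 4.5]
opening: 0.583
finger_force: 41.9
```

Emit:
arm_command(series=[0,0,-1,0,0,0,1,0,0,-3,0,0,0,1,0,0,-6,0,0,0,1,0,0,-9,0,0,0,1,0,0,-10,0,0,0,1,0,0,-10,0,0,0,1])

```text
time: 16.32
eef_pos: [0.6178, 0.2921, 0.104]
tcp_rot: [0.644, 0.765, 0.003, 0.002]
contact_force: [0.2, 0.3, -1.1]
opening: 0.59
finger_force: 41.5
```

Run:
```python
from h import *
p,M,s=tool();c=vision.read_camera("wrist");cv2.imwrite("pics/w8.png",c["color"][100:340,200:460])
go((.457,-.1825),.10,90);go((.457,-.1825),.10,60)
```

```text
t 16.3667 q [ 0.29  0.42  1.65 -0.    1.07  0.12] p [0.6162 0.2916 0.101 ] shift [-4.402e+01 -2.373e+01  3.000e-02]
  turn [  0.13   0.09 -80.23]
  turn [ 9.000e-02 -1.400e-01  9.977e+01]
t 16.3667 q [ 0.29  0.42  1.65 -0.    1.07  0.12] p [0.6162 0.2916 0.101 ] shift [-4.402e+01 -2.373e+01  3.000e-02]
  turn [ 1.400e-01  5.000e-02 -5.023e+01]
  turn [ 6.0000e-02 -1.7000e-01  1.2977e+02]
```

View pics/w8.png

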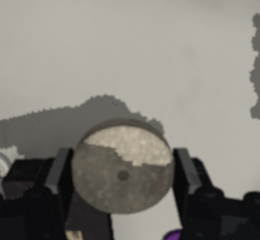

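The large felt is held level between the pads. I'll carry it round in front of the hood to the large dish.

Emit:
arm_command(series=[-1,-4,0,0,0,0,1,-2.5,-8,0,0,0,0,1,-4,-12,0,0,0,0,1,-6,-15.5,0,0,0,-7,1,-9,-17.5,0,0,0,-14,1,-13,-18.3,0,0,0,-21,1,-17,-19,0,0,0,-28,1,-21,-19.7,0,0,0,-35,1,-25,-20.4,0,0,0,-42,1,-29,-21.1,0,0,0,-49,1])

```text
time: 17.2
eef_pos: [0.4549, -0.0054, 0.0972]
tcp_rot: [0.305, 0.952, -0.0, -0.002]
contact_force: [1.1, -0.0, 0.2]
opening: 0.588
finger_force: 41.6
```

Run:
```python
from h import *
go((.457,-.1825),.06,60)
```

```text
t 17.2 q [-0.24 -0.04  2.21  0.    0.98 -1.19] p [ 0.4549 -0.0054  0.0972] shift [-10.47 -14.29   3.7 ]
  turn [-0.09 -0.26 -5.5 ]
  turn [-4.000e-01  1.400e-01  1.745e+02]
```

Emit:
arm_command(series=[-2,-3.3,0,0,0,-1,1,-4,-6.6,0,0,0,-1,1,-6,-10,0,0,0,-1,1,-7.8,-13.1,1,0,0,-1,1,-7.8,-13.1,3,0,0,-1,1,-7.8,-13.1,4,0,0,-1,1,-7.8,-13.1,4,0,0,-1,1,-7.8,-13.1,4,0,0,-1,1])

```text
time: 17.87
eef_pos: [0.4422, -0.1544, 0.0576]
tcp_rot: [0.299, 0.954, 0.001, -0.003]
contact_force: [-0.6, 0.3, -0.2]
opening: 0.587
finger_force: 41.6
```

Run:
```python
from h import *
p,M,s=tool();c=vision.read_camera("wrist");cv2.imwrite("pics/w9.png",c["color"])
go((.457,-.1825),.006,60)
```

```text
t 17.9167 q [-0.55  0.06  2.19  0.    0.9  -1.52] p [ 0.4432 -0.1548  0.0588] shift [-2.73 -1.49  5.28]
  turn [ 0.   -0.16 -4.73]
  turn [-2.4000e-01 -1.0000e-02  1.7527e+02]
```

View pics/w9.png

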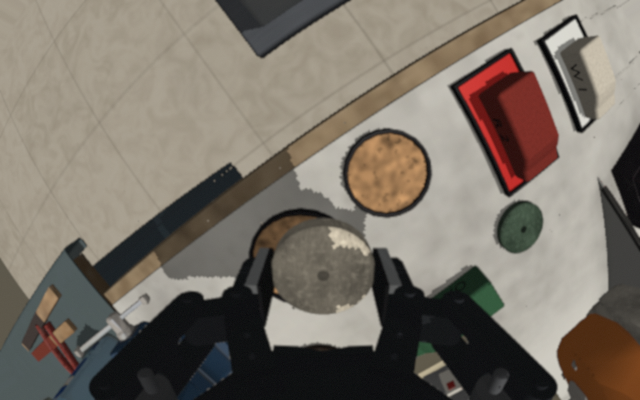

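The wheel is held and lies a little short of the large dish, which shows at (300,235). The small dish is at (387,172). Both bars sit in their trays. I'll shift over the dish and lower.

Emit:
arm_command(series=[-2.7,-1.5,0,0,0,0,1,-2.7,-1.5,1,0,0,0,1,-2.7,-1.5,3,0,0,0,1,-2.7,-1.5,3,0,0,0,1,-2.7,-1.5,3,0,0,0,1])

```text
time: 18.33
eef_pos: [0.4569, -0.1825, 0.0293]
tcp_rot: [0.298, 0.954, 0.0, -0.001]
contact_force: [0.3, 0.6, -0.3]
opening: 0.587
finger_force: 41.7
```

Run:
```python
from h import *
go((.457,-.1825),.006)
```

```text
t 18.3333 q [-0.59  0.16  2.14  0.    0.84 -1.55] p [ 0.4569 -0.1825  0.0293] shift [-0.01  0.    2.33]
```

Emit:
arm_command(series=[0,0,1,0,0,0,1,0,0,1.7,0,0,0,1,0,0,2.1,0,0,0,1,0,0,2.2,0,0,0,1,0,0,2.25,0,0,0,1,0,0,2.25,0,0,0,1])

```text
time: 18.83
eef_pos: [0.4576, -0.1839, 0.0074]
tcp_rot: [0.299, 0.954, -0.0, 0.0]
contact_force: [-0.6, -0.0, 0.1]
opening: 0.587
finger_force: 41.7
```

Emit:
arm_command(series=[0,0,0.05,0,0,0,1,0,0,0.1,0,0,0,1,0,0,0.15,0,0,0,1,0,0,0.15,0,0,0,1])

```text
time: 19.17
eef_pos: [0.4576, -0.184, 0.0059]
tcp_rot: [0.299, 0.954, -0.0, 0.0]
contact_force: [-0.5, -0.5, 0.0]
opening: 0.586
finger_force: 41.7
```

Emit:
arm_command(series=[0,0,0.05,0,0,0,1,0,0,0.1,0,0,0,1,0,0,0.1,0,0,0,1])

```text
time: 19.42
eef_pos: [0.4579, -0.1841, 0.0056]
tcp_rot: [0.299, 0.954, -0.0, 0.0]
contact_force: [-1.7, -0.2, 5.1]
opening: 0.584
finger_force: 42.2
```

Emit:
arm_command(series=[0,0,0,0,0,0,0.3,0,0,0,0,0,0,0.2,0,0,0,0,0,0,0.1,0,0,-1,0,0,0,0.1,0,0,-4,0,0,0,0,0,0,-8,0,0,0,0,0,0,-11,0,0,0,0,0,0,-11,0,0,0,0,0,0,-11,0,0,0,0])

```text
time: 20.17
eef_pos: [0.4591, -0.1849, 0.118]
tcp_rot: [0.299, 0.954, -0.001, 0.003]
contact_force: [-0.3, -0.6, -1.2]
opening: 0.999
finger_force: 0.0
```

Run:
```python
from h import *
p,M,s=tool();c=vision.read_camera("wrist");cv2.imwrite("pics/w10.png",c["color"])
go((.455,.0),.12,60);go((.4295,.300),.11,14)
```

```text
t 20.2167 q [-0.59  0.01  2.11 -0.    1.02 -1.55] p [ 0.4578 -0.184   0.1158] shift [10.73 14.95 -0.44]
  turn [-0.    0.11 -4.81]
  turn [1.6000e-01 0.0000e+00 1.7519e+02]
t 20.2167 q [-0.59  0.01  2.11 -0.    1.02 -1.55] p [ 0.4578 -0.184   0.1158] shift [29.96 38.13  0.52]
  turn [4.000e-02 1.000e-01 4.119e+01]
  turn [-1.3000e-01  5.0000e-02 -1.3881e+02]
```

View pics/w10.png

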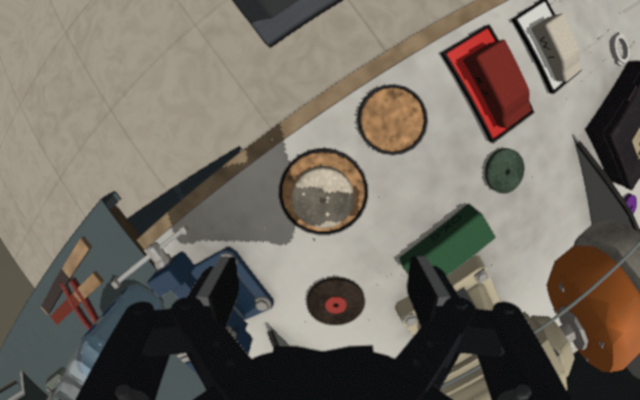

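The large felt lies inside the large dish at (323,195), with free cork all round it. I'll check numerically from here on. Moving to the small felt next.

Emit:
arm_command(series=[2.5,3.2,0,0,0,0,0,5,6.4,0,0,0,0,0,7.5,9.6,0,0,0,0,0,10,12.7,0,0,0,0,0,12.5,15.9,0,0,0,0,0,15,19.1,0,0,0,0,0,17.5,22.2,0,0,0,0,0,20,25.4,0,0,0,0,0,22.5,28.6,0,0,0,0,0,25,31.8,0,0,0,0,0])

```text
time: 21.05
eef_pos: [0.4317, 0.2215, 0.1129]
tcp_rot: [0.299, 0.954, -0.001, -0.002]
contact_force: [-0.1, -0.4, 0.1]
opening: 1.0
finger_force: 0.0
```

Emit:
arm_command(series=[2.5,3.2,0,0,0,0,0.2,5,6.3,1,0,0,0,0.2,5,6.3,1,0,0,0,0.2,5,6.3,1,0,0,0,0.2,5,6.3,1,0,0,0,0.2])

```text
time: 21.47
eef_pos: [0.4274, 0.2995, 0.103]
tcp_rot: [0.299, 0.954, -0.001, -0.001]
contact_force: [0.5, -0.4, 0.4]
opening: 0.798
finger_force: 0.0
```

Run:
```python
from h import *
p,M,s=tool();c=vision.read_camera("wrist")
for q in(29,33): wmeas("small",c,p,M,lambda H,S,V:S>q,(285,160,375,250),.011)
go((.4295,.300),.0);
t=vision.read_camera("top");im=t["color"];hsv=cv2.cvtColor(im,cv2.COLOR_BGR2HSV);print(im.shape)
```

```text
small [325. 204.] [429.5 300.2] [33.6 34.4] -34.7
small [324.8 204. ] [429.4 300.2] [33.2 34.1] -34.7
t 21.5167 q [ 0.42  0.1   2.05 -0.    1.   -0.55] p [0.428  0.2991 0.1036] shift [-0.08  0.19 10.36]
(400, 640, 3)
```

Both views give (0.4295, 0.300) and 34 mm across, so the small felt is confirmed. I'll descend.

Emit:
arm_command(series=[-0.1,0.15,3,0,0,0,0.2,-0.1,0.15,6,0,0,0,0.2,-0.1,0.15,8,0,0,0,0.2,-0.1,0.15,9.5,0,0,0,0.4,-0.1,0.15,9.7,0,0,0,0.4,-0.1,0.15,9.7,0,0,0,0.4,-0.1,0.15,9.7,0,0,0,0.4])

```text
time: 22.15
eef_pos: [0.4314, 0.3003, 0.0088]
tcp_rot: [0.3, 0.954, 0.0, 0.001]
contact_force: [0.7, 0.6, -0.0]
opening: 0.604
finger_force: 0.0
```

Emit:
arm_command(series=[0.15,-0.1,0.3,0,0,0,0.45,0.15,-0.1,0.45,0,0,0,0.45,0.15,-0.1,0.45,0,0,0,0.45,0.15,-0.1,0.45,0,0,0,0.45])

```text
time: 22.48
eef_pos: [0.4288, 0.301, 0.0038]
tcp_rot: [0.299, 0.954, 0.0, 0.0]
contact_force: [-1.1, 0.2, 0.3]
opening: 0.548
finger_force: 0.0
```

Emit:
arm_command(series=[0,0,0,0,0,0,1,0,0,0,0,0,0,1,0,0,0,0,0,0,1,0,0,0,0,0,0,1,0,0,0,0,0,0,1])

```text
time: 22.9
eef_pos: [0.4291, 0.3012, 0.004]
tcp_rot: [0.299, 0.954, 0.0, 0.0]
contact_force: [-1.7, 0.5, 5.6]
opening: 0.367
finger_force: 39.7
```

Emit:
arm_command(series=[0,0,-1,0,0,0,1,0,0,-3,0,0,0,1,0,0,-6,0,0,0,1,0,0,-8,0,0,0,1,0,0,-8,0,0,0,1,0,0,-8,0,0,0,1])

```text
time: 23.4
eef_pos: [0.4294, 0.3012, 0.0848]
tcp_rot: [0.299, 0.954, 0.001, 0.001]
contact_force: [0.5, -0.2, -0.4]
opening: 0.369
finger_force: 39.7
```

Run:
```python
from h import *
p,M,s=tool();c=vision.read_camera("wrist")
for z in(-.002,.0,.002): wmeas("small",c,p,M,lambda H,S,V:S>29,(270,190,390,330),p[2]+.0075+z)
go((.4375,-.100),.08);
```

```text
small [322.8 264.3] [429.8 300.8] [33.7 36.2] -32.1
small [322.8 264.3] [428.9 301.5] [33.2 35.6] -32.1
small [322.8 264.3] [427.9 302.1] [32.7 35.1] -32.1
t 23.45 q [ 0.42  0.13  2.05 -0.    0.96 -0.55] p [0.4283 0.3007 0.0832] shift [-23.63 -32.37   0.32]
```

Held, with the wheel between the pads. I'll carry it to the small dish.

Emit:
arm_command(series=[-2.4,-3.3,0,0,0,0,1,-4.8,-6.6,0,0,0,0,1,-7.2,-9.9,0,0,0,0,1,-9.6,-13.2,0,0,0,0,1,-12,-16.4,0,0,0,0,1,-14.4,-19.7,0,0,0,0,1,-16.8,-23,0,0,0,0,1,-19.2,-26.3,0,0,0,0,1,-21.5,-29.5,0,0,0,0,1,-23.6,-32.3,0,0,0,0,1])

```text
time: 24.28
eef_pos: [0.4362, -0.1008, 0.0816]
tcp_rot: [0.3, 0.954, 0.0, -0.002]
contact_force: [1.0, -0.0, 0.7]
opening: 0.367
finger_force: 39.7
```

Emit:
arm_command(series=[0,0,2,0,0,0,1,0,0,4,0,0,0,1,0,0,4,0,0,0,1,0,0,4,0,0,0,1])

```text
time: 24.62
eef_pos: [0.4356, -0.0981, 0.041]
tcp_rot: [0.299, 0.954, 0.0, -0.003]
contact_force: [0.5, 0.5, -0.5]
opening: 0.372
finger_force: 39.8
```

Run:
```python
from h import *
go((.4375,-.0995),.009);
```

```text
t 24.6167 q [-0.45  0.04  2.25  0.    0.86 -1.41] p [ 0.4356 -0.0981  0.041 ] shift [-0.25 -0.    3.2 ]
```

Emit:
arm_command(series=[-0.2,0,1.2,0,0,0,1,-0.2,0,2.3,0,0,0,1,-0.2,0,2.8,0,0,0,1,-0.2,0,2.9,0,0,0,1,-0.2,0,2.9,0,0,0,1,-0.2,0,2.9,0,0,0,1])

```text
time: 25.12
eef_pos: [0.4401, -0.1001, 0.015]
tcp_rot: [0.299, 0.954, -0.0, 0.001]
contact_force: [0.6, 0.3, 0.2]
opening: 0.366
finger_force: 39.8
```

Emit:
arm_command(series=[0.2,-0.1,0.2,0,0,0,1,0.2,-0.1,0.35,0,0,0,1,0.2,-0.1,0.45,0,0,0,1,0.2,-0.1,0.45,0,0,0,1])

```text
time: 25.45
eef_pos: [0.4372, -0.0998, 0.0097]
tcp_rot: [0.299, 0.954, 0.0, -0.0]
contact_force: [0.1, 0.3, 0.3]
opening: 0.373
finger_force: 39.8
```

Emit:
arm_command(series=[0,0,0.05,0,0,0,1,0,0,0.1,0,0,0,1,0,0,0.1,0,0,0,1])

```text
time: 25.7
eef_pos: [0.4375, -0.0999, 0.009]
tcp_rot: [0.299, 0.954, -0.0, -0.0]
contact_force: [-0.8, -0.6, 2.6]
opening: 0.371
finger_force: 39.8
```

Seated at the expected height. I'll release and retreat.

Emit:
arm_command(series=[0,0,0,0,0,0,0.5,0,0,0,0,0,0,0.45,0,0,0,0,0,0,0.4,0,0,-1,0,0,0,0.4,0,0,-4,0,0,0,0.3,0,0,-8,0,0,0,0,0,0,-12,0,0,0,0,0,0,-12,0,0,0,0])

```text
time: 26.37
eef_pos: [0.4426, -0.1022, 0.1382]
tcp_rot: [0.299, 0.954, -0.001, 0.008]
contact_force: [1.2, 0.5, 1.4]
opening: 0.998
finger_force: 0.0
```

Emit:
arm_command(series=[2.5,3.2,0,0,0,0,0,5,6.4,0,0,0,0,0,7.5,9.6,0,0,0,0,0,10,12.7,0,0,0,0,0,12.5,15.9,0,0,0,0,0,15,19.1,0,0,0,0,0,17.5,22.2,0,0,0,0,0,20,25.4,0,0,0,0,0,23,31,0,0,0,0,0,23,31,0,0,0,0,0])

```text
time: 27.2
eef_pos: [0.4253, 0.2898, 0.1298]
tcp_rot: [0.298, 0.955, 0.001, 0.001]
contact_force: [-1.1, -1.4, 0.5]
opening: 1.002
finger_force: 0.0
```

Run:
```python
from h import *
p,M,s=tool();print(p,s["time"])
c=vision.read_camera("top")
def wm(n,f,cx,cy,r,z,S=5):
    im=cv2.resize(c["color"][cy-r:cy+r,cx-r:cx+r],None,fx=S,fy=S,interpolation=cv2.INTER_CUBIC)
    hsv=cv2.cvtColor(im,cv2.COLOR_BGR2HSV).astype(int)
    m=cv2.morphologyEx(f(*[hsv[...,i] for i in range(3)]).astype(np.uint8),cv2.MORPH_OPEN,np.ones((7,7)))
    k=max(cv2.findContours(m,cv2.RETR_EXTERNAL,cv2.CHAIN_APPROX_NONE)[0],key=cv2.contourArea)[:,0]
    px=(k+.5)/S-.5+[cx-r,cy-r];print(n,px.mean(0).round(1),*rect(plane(c,px,z)))
wm("red",lambda H,S,V:(V<150)&(S>75)&((H<9)|(H>172)),338,261,26,.0195)
wm("rtray",lambda H,S,V:(S>75)&((H<9)|(H>172)),338,261,28,.005)
wm("white",lambda H,S,V:(S>24)&(V>110),294,261,20,.018)
wm("lfelt",lambda H,S,V:(S<72)&(V>90),430,262,20,.012)
wm("sfelt",lambda H,S,V:(S<72)&(V>90),388,271,13,.0105)
wm("ring",lambda H,S,V:(V>170),235,236,14,.008)
wm("rub",lambda H,S,V:V<105,351,221,15,.005)
```

```text
[0.42530243 0.28977171 0.12977194] 27.2
red [338.4 260.1] [457.1  -3.2] [40.5 73.8] 0.2
rtray [337.6 261.1] [456.5  -1.3] [54.9 90.6] 1.4
white [293.8 258.5] [460.2  84.7] [31.2 60.3] 0.8
lfelt [430.8 260.8] [ 456.8 -184.9] [52.9 53.9] -89.8
sfelt [388.4 270.9] [ 436.9 -100.8] [31.9 33.5] -89.9
ring [231.7 234.4] [505.7 210.2] [32.6 43.3] -86.1
rub [350.6 221.5] [535. -28.] [42.7 43.2] 26.7
```

Run:
```python
from h import *
a=cv2.imread("pics/top0.png",0);b=cv2.cvtColor(vision.read_camera("top")["color"],cv2.COLOR_BGR2GRAY)
for n,(x,y),r in(("ring",(235,236),14),("rubber",(351,221),16)):
    t=cv2.GaussianBlur(a[y-r:y+r,x-r:x+r],(3,3),0);m=cv2.matchTemplate(cv2.GaussianBlur(b[y-r-8:y+r+8,x-r-8:x+r+8],(3,3),0),t,cv2.TM_CCOEFF_NORMED)
    _,v,_,l=cv2.minMaxLoc(m);print(n,round(v,3),l[0]-8,l[1]-8)
p,M,_=tool();print(telemetry.get_state()["dq"].round(3))
```

```text
ring 0.998 0 0
rubber 0.998 0 0
[-0.058 -0.029  0.05  -0.028  0.016 -0.034]
```

The bystanders haven't moved and everything is in place, so I'll hand in.

```bash
python3 -c "
from plant import ctrl;print(ctrl.sign_off())"
```

```text
the job is handed in; nothing more can be done
None
```

I handed in the job at about 27 s: both bars lie lengthwise in their own trays and both felt wheels lie in their own dishes, released inside the rims, with the ring blank and rubber wheel unmoved; I viewed 15 pictures, one over the limit of 14.

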